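# Lock the cam cap onto the buffer tank's filling neck

## Robot

A 6-joint arm with a two-finger parallel gripper is mounted at the origin on the work surface. World frame = base frame: x ahead of the robot, y to its left, z up, the work surface at z = 0. Lengths are in m, angles in rad, forces in N, time in s.
With the tool pointing down it reaches from about 0.35 to 0.85 m from the base axis. Payload 8.1 kg.
Tool frame: the origin (TCP) lies on the front face of the gripper's body, between the roots of the fingers; the fingertips stand 84 mm ahead of it and the grasp point (between the pads) lies 65 mm ahead of it; z points along the fingers, y is the line along which they close (so a half turn about z gives the same grasp; the last joint's range is limited). The gripper opens to 93 mm and grips with 3 to 60 N. Pads are 15 mm wide; open, the fingers measure 128 mm over their backs; the gripper's body (75 mm by 188 mm) begins 65 mm behind the grasp point.
Start: joints at [-1.341, 0.13, 1.488, -0, 1.523, -0.085], TCP at [0.186, -0.571, 0.303] pointing down, gripper open.
Joint ranges: [-2.96, 2.96], [-0.89, 2.26], [0.02, 2.5], [-1.34, 4.48], [0, 2.73], [-2.66, 2.66]. Speed limits (rad/s): [2.39, 2.39, 2.79, 3.14, 3.14, 3.14].

## Interface

Orientations are given as a unit quaternion [x, y, z, w].
In Python, from bench import * gives the robot as it stands.
- The arm moves only by the tool jog_arm, never from a script. Its argument "motion" is a list that holds one entry, the list of rows, each a list of 7 numbers: the finger opening in cm, from 0 to 9.3, then the shift along the tool's x, y, z in cm, then the turn, a rotation vector about the tool's x, y, z in rad. A call has 1 to 12 rows; each row is the pose to reach, as a shift and turn from the pose commanded when the call began, along the tool's axes at that moment; what a row does not reach only later rows make up. A row lasts 1/12 s, in which the tool goes at most 41.7 mm and 7.16 degrees, less where a joint would pass 70% of its speed; a pose out of reach is approached as far as the arm can. A call with a gripper value outside its range is refused whole. The fingers move at their own pace and stop on an object; "force" is the grip in N (left out, the last holds). Time passes only in rows, so rows that repeat a pose let the fingers close. It gives the time, the measured TCP pose, the force, the opening and the grip force at its end, in the units of the state.
- get_obs(): the state, without advancing time (a new reading comes with each control period).
- read_camera(name): name is "scene" or "top" or "wrist"; returns a dict with "img" (420x560x3 uint8, red, green, blue), "fx", "fy", "cx", "cy" (pixels), "distortion" ([k1, k2, p1, p2, k3] as OpenCV has them; the pictures are not rectified), "rvec" (rotation vector, rad) and "tvec" (3), from world to camera coordinates, as OpenCV has them. Camera axes: x right, y down, z forward; pixel columns grow to the right and rows downward; lengths in m; the calibration is good to about 2 mm. A picture is of the moment at which its call begins. There is no depth.
- close_job(): hands the job in; it is judged then, once.
The state is a dict: "time_s": time; "joint_pos": joint angles; "qd": joint speeds; "tau": joint torques, N m; "tool_pos": TCP position; "tool_rot": TCP orientation; "wrist_force": force on the tool from outside, world axes, zero at the start; "ft_torque": the same for the moment, N m; "opening": opening from 0.0 (shut) to 1.0 (fully open); "finger_force": force on a finger pad.
Only numpy, scipy, OpenCV 4.12 (cv2) and the standard library are available. Lean on these libraries where they do the work, as an engineer would, in place of code of your own. Each camera call takes 0.05 s, during which the arm holds its last target. There are 200 camera calls.

## Task

Put the blue coupler cap over the steel neck of the buffer tank, its cam arms still raised, and seat it on the gasket, feeling for the neck rather than forcing it. Then swing both white cam arms down together, keeping step with each other, until they lie fully home against the cap's sides, using only gentle force, and let go. Leave the gel stand, timer and spanner where they are.

Things in the scene. Friction and masses are not known exactly. Their poses are not given: they have to be found in the camera images.
- cap: Blue round coupler cap, open mouth below, 43 mm in diameter, 46 mm tall, 0.2 kg with its arms; it stands mouth down on the bench. Origin: centre of the mouth's rim (underside), z up. Bore 34 mm wide, 35 mm deep. White cam arms on its own +y and -y sides pivot 19 mm above the rim, 23.5 mm from the axis, between lugs reaching 24.5 mm out; its own +x and -x sides are plain, for gripping.
- cap_top (a point): Centre of the cap's closed top, 46 mm above the rim. Each arm's cam lobe bites into the neck's groove when the arm goes down and draws the cap about 1 mm down onto the gasket; if the cap sits over 4 mm too high the lobes jam on the neck. More than 50 N on one arm is too much.
- cam_a (a joint): White cam arm on the cap's +y side, 14 mm wide (18 at its end), 5.5 mm thick. 0: raised 30 degrees above level, pointing outwards; 0.52: level; 2.09 (stop): straight down along the side, locked. Starts at 0 to 0.3. Stiff (0.15 N m), stays where left. Both arms down measure 53 mm over their outer faces.
- cam_b (a joint): The same for the like arm on the cap's -y side; also positive downwards, 2.09 locked. The two fingers of an open gripper, straddling the cap along the line of the arms, can press down on both arms at once and then close on them to bring them home.
- cam_a_tip (a point): Outer end of the arm on the cap's +y side, mid-thickness, 50 mm from its pivot.
- cam_b_tip (a point): Outer end of the arm on the cap's -y side, mid-thickness, 50 mm from its pivot.
- tank: Fixed buffer tank: blue foot 170 x 150 mm, cream body, white lid, flat top 60 mm above the bench. Origin: centre of the underside, z up. A rigid upright steel neck 32 mm in diameter stands on the lid, top 133 mm above the bench, its edge bevelled 7 mm at 45 degrees from 131 mm down; groove 108 to 119 mm above the bench.
- lid_mid (a point): Centre of the tank's lid, 60 mm above the bench. The neck is clamped 5 to 7.5 mm off this point, to a side that no pose shows. Find it by feel: more than 25 N of the cap on the neck while putting it on is too much.
- gasket_mid (a point): Nominal centre of the neck's top, 133 mm above the bench, directly above the lid's centre (the true one is 5 to 7.5 mm off to some side). On it lies a black gasket 17 mm wide that gives 5 N per mm, at most 3.5 mm. The cap rests on it with its rim 98 mm above the tank's underside (1 mm play all round), about 97 mm once locked.
- gel_stand: Gel casting stand, bystander: blue foot 85 x 150 mm, cream frame 110 mm tall with clear plates and a white cam. Origin under its centre.
- timer: White bench timer lying flat, bystander, 55 x 75 x 18 mm. Origin under its centre.
- spanner: Small steel spanner lying flat, bystander, 120 mm long. Origin near its middle, underneath.
Not all that is in view belongs to the job. What is meant by the cap is not red, and is the larger of those in its own colour.

How it is judged:
By the outcome, as a careful person would: the job done as asked, in the order asked, and still so for the second after the job is handed in, with the robot touching nothing.
It also fails if it takes over 72 s, if anything falls off the work surface, if the arm or the gripper's body presses on something with over 40 N, if the wrist force passes 120 N, or if a joint passes its speed limit or range.

## Working session

There is one attempt and no reset: what is moved stays moved. The work goes in short steps, Python scripts to look and compute and a tool call to move; the robot and the scene stay as the last step left them, time stands still between calls to the robot, and variables do not carry over. Pictures are saved under pics/ and viewed, at most 10 in all, crops included, and the job is handed in when it is done.

Besides the shell and the picture viewer there is one more tool, called after "Request:" by a JSON object that holds its "method" and its "body", one argument or row to a line. jog_arm: Moves the arm, as the interface text tells. Its arguments: {"type":"object","properties":{"motion":{"type":"array","items":{"type":"array","items":{"type":"array","items":{"type":"number"}}}},"force":{"type":"number"}},"required":["motion"]}

```bash
mkdir -p pics; cat > h.py <<'E'
from bench import *
import numpy as np, cv2
from scipy.spatial.transform import Rotation as R
def cam(n):
    c=read_camera(n); c['K']=np.array([[c['fx'],0,c['cx']],[0,c['fy'],c['cy']],[0,0,1.]]); c['d']=np.array(c['distortion'],float)
    c['R']=cv2.Rodrigues(np.array(c['rvec'],float))[0]; c['t']=np.array(c['tvec'],float).ravel(); return c
def save(c,f,box=None,s=1):
    im=c['img'][:,:,::-1]
    if box: im=im[box[1]:box[3],box[0]:box[2]]
    cv2.imwrite('pics/'+f,cv2.resize(im,None,fx=s,fy=s,interpolation=cv2.INTER_CUBIC))
def ray(c,u,v,z):
    p=cv2.undistortPoints(np.array([[[u,v]]],float),c['K'],c['d'])[0,0]
    o=-c['R'].T@c['t']; d=c['R'].T@np.array([p[0],p[1],1]); return o+d*(z-o[2])/d[2]
def proj(c,P): return cv2.projectPoints(np.array(P,float).reshape(-1,1,3),c['R'],c['t'],c['K'],c['d'])[0][:,0]
def st():
    o=get_obs(); print({k:np.round(o[k],3).tolist() for k in ('time_s','joint_pos','tool_pos','tool_rot','wrist_force','ft_torque','opening','finger_force')}); return o
E
python3 - <<'E'
from h import *
import pickle
st()
a,b=cam('scene'),cam('top')
pickle.dump((a,b),open('c.pkl','wb'))
for c in (a,b): print(-c['R'].T@c['t'])
save(a,'s1.png',None,1.4);save(b,'t1.png',None,1.4)
E
```

```text
{'time_s': 0.0, 'joint_pos': [-1.341, 0.131, 1.489, 0.0, 1.523, -0.085], 'tool_pos': [0.186, -0.57, 0.302], 'tool_rot': [0.988, 0.157, -0.0, -0.001], 'wrist_force': [-0.642, 0.46, -0.709], 'ft_torque': [-0.038, 0.011, 0.014], 'opening': 1.002, 'finger_force': 0.0}
[ 1.37377249 -0.11825681  0.82598465]
[0.49122708 0.07024364 1.21978831]
```

View pics/s1.png

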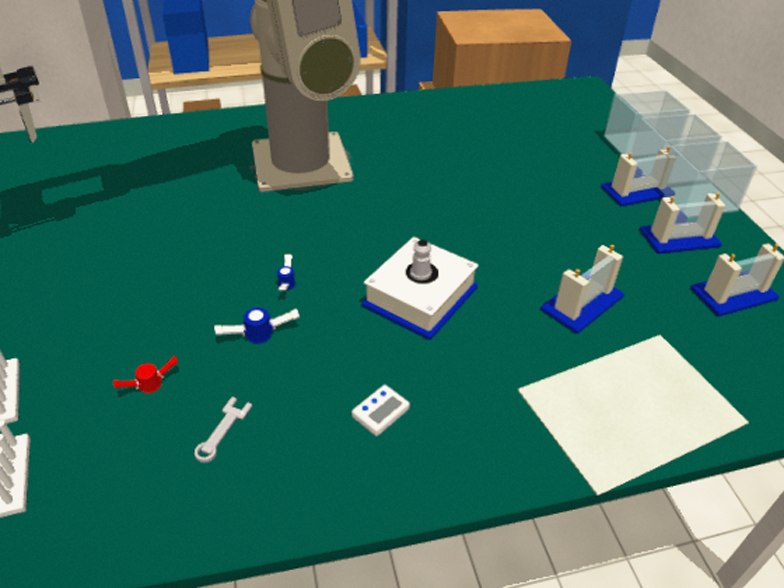

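View pics/t1.png

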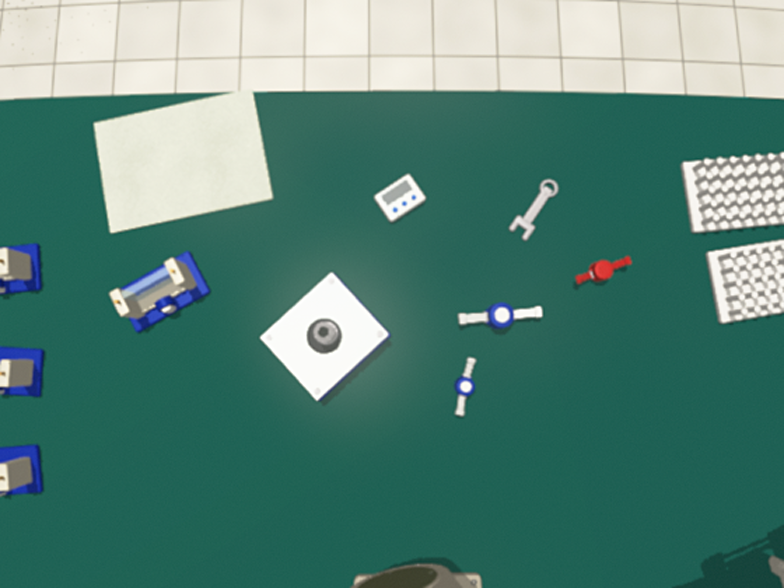

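The big blue cap sits at about (501,315) in the top view and (257,322) in the scene view, both at 1.4x. The tank's neck is at top (325,336) and scene (420,258). A smaller blue cap and a red one are distractors. I'll enlarge both places in one composite.

```bash
python3 - <<'E'
from h import *
import pickle
a,b=pickle.load(open('c.pkl','rb'))
def crop(c,x,y,w,h,s): return cv2.resize(c['img'][y:y+h,x:x+w,::-1],None,fx=s,fy=s,interpolation=cv2.INTER_CUBIC)
# each 100x75 px at 4x => 400x300
im=np.vstack([np.hstack([crop(b,182,190,100,75,4),crop(b,310,188,100,75,4)]),np.hstack([crop(a,255,165,100,75,4),crop(a,140,195,100,75,4)])])
cv2.imwrite('pics/comp.png',im)
E
```

```text
(no output)
```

View pics/comp.png

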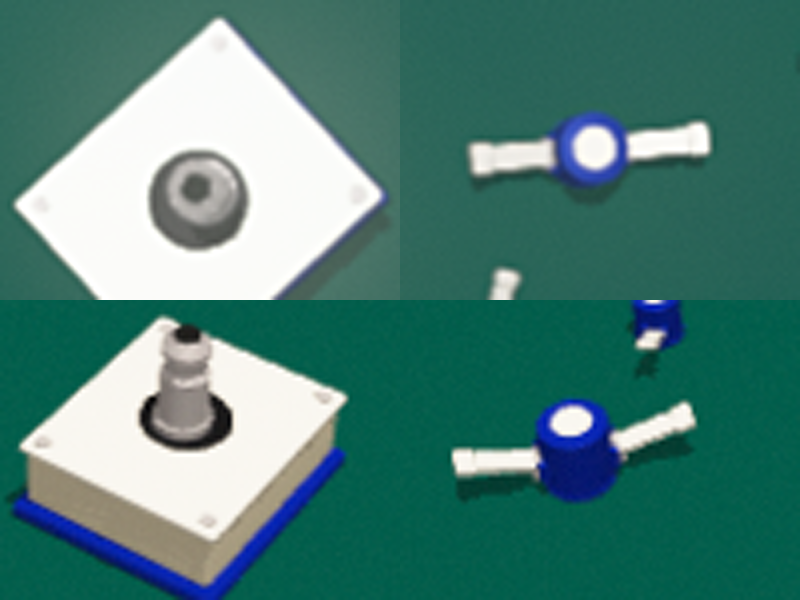

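```bash
python3 - <<'E'
from h import *
import pickle
a,b=pickle.load(open('c.pkl','rb'))
def tri(pa,pb):
    P=[]
    for c,p in((a,pa),(b,pb)):
        P.append(cv2.undistortPoints(np.array([[p]],float),c['K'],c['d'])[0,0])
    X=cv2.triangulatePoints(np.c_[a['R'],a['t']],np.c_[b['R'],b['t']],P[0],P[1]); return (X[:3]/X[3]).ravel()
f=lambda n,x: print(n,np.round(x,4))
T=lambda x,y:(x/4+182,y/4+190); C=lambda x,y:((x-400)/4+310,y/4+188)
S=lambda x,y:(x/4+255,(y-300)/4+165); D=lambda x,y:((x-400)/4+140,(y-300)/4+195)
f('gasket top',ray(b,*T(196,187),.134)); f('gasket scene',ray(a,*S(187,333),.134)); f('tri',tri(S(187,333),T(196,187)))
f('ring top',ray(b,*T(198,200),.06)); f('ring scene',ray(a,*S(186,419),.06))
for n,p in dict(L=(14,204),R=(386,200),U=(219,17)).items(): f('lid top '+n,ray(b,*T(*p),.06))
for n,p in dict(bot=(212,540),L=(20,446),R=(346,398),up=(163,318)).items(): f('lid scene '+n,ray(a,*S(*p),.06))
f('cap top',ray(b,*C(595,148),.046)); f('cap scene',ray(a,*D(572,420),.046)); f('tri',tri(D(572,420),C(595,148)))
for n,p,q in(('armL',(472,160),(455,463)),('armR',(709,139),(690,416))):
    f(n,tri(D(*q),C(*p)))
    for z in(.02,.03,.044): f(n,ray(b,*C(*p),z))
f('timer',ray(b,400/1.4,198/1.4,.018));f('spanner',ray(b,535/1.4,210/1.4,.0)); f('small cap',ray(b,465/1.4,386/1.4,.03)); f('gel',ray(b,160/1.4,292/1.4,.05));f('red',ray(b,603/1.4,270/1.4,.03))
E
```

```text
gasket top [0.524  0.1505 0.134 ]
gasket scene [0.5289 0.1512 0.134 ]
tri [0.5244 0.1516 0.1304]
ring top [0.5187 0.1548 0.06  ]
ring scene [0.5226 0.1562 0.06  ]
lid top L [0.5168 0.2623 0.06  ]
lid top R [0.518  0.0454 0.06  ]
lid top U [0.6258 0.1425 0.06  ]
lid scene bot [0.6303 0.1424 0.06  ]
lid scene L [0.526  0.0494 0.06  ]
lid scene R [0.524  0.2615 0.06  ]
lid scene up [0.4196 0.1686 0.06  ]
cap top [ 0.5524 -0.1458  0.046 ]
cap scene [ 0.5549 -0.1432  0.046 ]
tri [ 0.5526 -0.1447  0.0443]
armL [ 0.5522 -0.1491  0.0122]
armL [ 0.547  -0.0755  0.02  ]
armL [ 0.5466 -0.0743  0.03  ]
armL [ 0.5459 -0.0726  0.044 ]
armR [ 0.5754 -0.1401  0.0878]
armR [ 0.5586 -0.2209  0.02  ]
armR [ 0.558  -0.2185  0.03  ]
armR [ 0.5573 -0.2151  0.044 ]
timer [0.7609 0.0247 0.018 ]
spanner [ 0.7428 -0.2184  0.    ]
small cap [ 0.4327 -0.0825  0.03  ]
gel [0.5945 0.436  0.05  ]
red [ 0.6303 -0.3289  0.03  ]
```

```bash
cat >> h.py <<'E'
def go(x,y,z,al):
    "shift (cm) and turn from the measured pose to TCP x,y,z, tool down, closing axis at al deg"
    o=get_obs(); r=R.from_quat(o['tool_rot']); a=np.radians(al)
    ty=np.array([np.cos(a),np.sin(a),0]); tz=np.array([0,0,-1.]); T=R.from_matrix(np.c_[np.cross(ty,tz),ty,tz])
    print('shift cm',np.round(r.inv().apply(np.array([x,y,z])-o['tool_pos'])*100,2),'turn',np.round((r.inv()*T).as_rotvec(),3))
E
python3 -c "
from h import *
go(.5535,-.1445,.25,4.6)"
```

```text
shift cm [ 48.15 -29.08   5.23] turn [-1.000e-03 -1.000e-03 -1.336e+00]
```

Request:
{"method": "jog_arm", "body": {
  "motion": [
    [[9.3, 48.2, -29.1, 5.2, 0, 0, -1.336], [9.3, 48.2, -29.1, 5.2, 0, 0, -1.336], [9.3, 48.2, -29.1, 5.2, 0, 0, -1.336], [9.3, 48.2, -29.1, 5.2, 0, 0, -1.336], [9.3, 48.2, -29.1, 5.2, 0, 0, -1.336], [9.3, 48.2, -29.1, 5.2, 0, 0, -1.336], [9.3, 48.2, -29.1, 5.2, 0, 0, -1.336], [9.3, 48.2, -29.1, 5.2, 0, 0, -1.336], [9.3, 48.2, -29.1, 5.2, 0, 0, -1.336], [9.3, 48.2, -29.1, 5.2, 0, 0, -1.336], [9.3, 48.2, -29.1, 5.2, 0, 0, -1.336], [9.3, 48.2, -29.1, 5.2, 0, 0, -1.336]]
  ],
  "force": 15
}}

```text
time_s: 1.1
tool_pos: [0.5122, -0.1919, 0.2563]
tool_rot: [0.676, 0.737, -0.0, -0.0]
wrist_force: [0.5, -1.6, -0.4]
opening: 0.999
finger_force: 0.0
```

```bash
python3 -c "
from h import *
go(.5535,-.1445,.25,4.6)"
```

```text
shift cm [4.37 4.52 0.63] turn [-0.    -0.     0.006]
```

Request:
{"method": "jog_arm", "body": {
  "motion": [
    [[9.3, 4.0, 4.1, 0.5, 0, 0, 0], [9.3, 4.0, 4.1, 0.5, 0, 0, 0], [9.3, 4.0, 4.1, 0.5, 0, 0, 0], [9.3, 4.0, 4.1, 0.5, 0, 0, 0]]
  ]
}}

```text
time_s: 1.43
tool_pos: [0.5491, -0.1498, 0.251]
tool_rot: [0.677, 0.736, -0.0, -0.001]
wrist_force: [0.0, -0.1, -0.5]
opening: 0.997
finger_force: 0.0
```

```bash
python3 - <<'E'
from h import *
import pickle
st(); c=cam('wrist'); pickle.dump(c,open('w1.pkl','wb')); save(c,'w1.png',None,1.4)
E
```

```text
{'time_s': 1.433, 'joint_pos': [-0.356, 0.078, 1.639, -0.0, 1.426, -0.439], 'tool_pos': [0.549, -0.15, 0.251], 'tool_rot': [0.677, 0.736, -0.0, -0.001], 'wrist_force': [0.038, -0.054, -0.523], 'ft_torque': [-0.039, -0.094, 0.021], 'opening': 0.997, 'finger_force': 0.0}
```

View pics/w1.png

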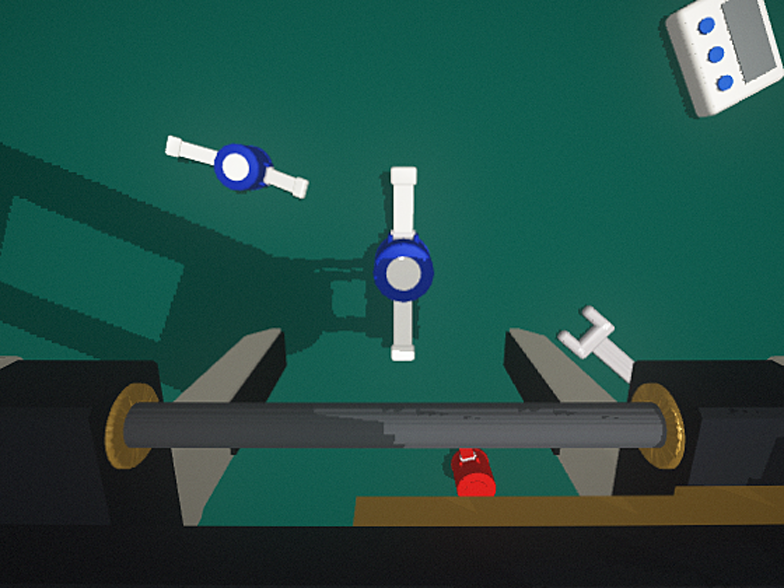

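The cap is at (403,272) and its arms point straight up and down the picture, from (403,170) to (402,355). Its yaw is therefore right for the grasp.

```bash
python3 - <<'E'
from h import *
import pickle
c=pickle.load(open('w1.pkl','rb'))
p=ray(c,403.5/1.4,272/1.4,.046); print(p, ray(c,403.5/1.4,267/1.4,0.02))
for q in((403,170),(402,355)): print(ray(c,q[0]/1.4,q[1]/1.4,.035),ray(c,q[0]/1.4,q[1]/1.4,.044))
go(p[0],p[1],.093,5)
for z in(.03,.04): print(ray(c,237/1.4,166/1.4,z))
E
```

```text
[ 0.55328399 -0.14488381  0.046     ] [ 0.55395685 -0.14690658  0.02      ]
[ 0.54703866 -0.07665864  0.035     ] [ 0.54688832 -0.07676543  0.044     ]
[ 0.55836628 -0.21202371  0.035     ] [ 0.55787261 -0.20802778  0.044     ]
shift cm [ 0.56  0.53 15.82] turn [-0.001  0.    -0.006]
[ 0.43268483 -0.08343505  0.03      ]
[ 0.43630778 -0.08332732  0.04      ]
```

Request:
{"method": "jog_arm", "body": {
  "motion": [
    [[9.3, 0.55, 0.5, 4, 0, 0, 0], [9.3, 0.55, 0.5, 8, 0, 0, 0], [9.3, 0.55, 0.5, 11.5, 0, 0, 0], [9.3, 0.55, 0.5, 14, 0, 0, 0], [9.3, 0.55, 0.5, 15.5, 0, 0, 0], [9.3, 0.55, 0.5, 15.8, 0, 0, 0], [4.5, 0.55, 0.5, 15.8, 0, 0, 0], [4.0, 0.55, 0.5, 15.8, 0, 0, 0], [3.5, 0.55, 0.5, 15.8, 0, 0, 0], [3.5, 0.55, 0.5, 15.8, 0, 0, 0], [3.5, 0.55, 0.5, 15.8, 0, 0, 0], [3.5, 0.55, 0.5, 15.8, 0, 0, 0]]
  ],
  "force": 20
}}

```text
time_s: 2.48
tool_pos: [0.5542, -0.145, 0.0947]
tool_rot: [0.678, 0.735, 0.0, 0.001]
wrist_force: [-0.4, -0.3, -0.6]
opening: 0.618
finger_force: 0.0
```

```bash
python3 -c "
from h import *
st()"
```

```text
{'time_s': 2.483, 'joint_pos': [-0.345, 0.255, 1.747, -0.0, 1.138, -0.426], 'tool_pos': [0.554, -0.145, 0.095], 'tool_rot': [0.678, 0.735, 0.0, 0.001], 'wrist_force': [-0.428, -0.251, -0.606], 'ft_torque': [0.011, -0.125, -0.003], 'opening': 0.618, 'finger_force': 0.0}
```

Request:
{"method": "jog_arm", "body": {
  "motion": [
    [[3.5, 0, 0, 0, 0, 0, 0], [3.5, 0, 0, 0, 0, 0, 0], [3.5, 0, 0, 0, 0, 0, 0], [3.5, 0, 0, 0, 0, 0, 0], [3.5, 0, 0, 0, 0, 0, 0], [3.5, 0, 0, 0, 0, 0, 0]]
  ],
  "force": 25
}}

```text
time_s: 2.98
tool_pos: [0.5538, -0.1448, 0.094]
tool_rot: [0.678, 0.735, 0.0, 0.0]
wrist_force: [0.4, 1.5, 3.5]
opening: 0.459
finger_force: 25.0
```

```bash
python3 -c "
from h import *
st()
go(.554,-.145,.28,5)"
```

```text
{'time_s': 2.983, 'joint_pos': [-0.345, 0.256, 1.748, 0.0, 1.138, -0.426], 'tool_pos': [0.554, -0.145, 0.094], 'tool_rot': [0.678, 0.735, 0.0, 0.0], 'wrist_force': [0.382, 1.49, 3.504], 'ft_torque': [0.116, -0.031, -0.016], 'opening': 0.459, 'finger_force': 25.0}
shift cm [ -0.02   0.03 -18.6 ] turn [ 0.     0.    -0.007]
```

Request:
{"method": "jog_arm", "body": {
  "motion": [
    [[3.5, 0, 0, -2, 0, 0, 0], [3.5, 0, 0, -6, 0, 0, 0], [3.5, 0, 0, -10, 0, 0, 0], [3.5, 2, 0, -14, 0, 0, 0], [3.5, 5, 0, -17, 0, 0, 0], [3.5, 9, 0, -18.6, 0, 0, 0], [3.5, 13, -0.1, -18.6, 0, 0, 0], [3.5, 17, -0.1, -18.6, 0, 0, 0], [3.5, 21, -0.2, -18.6, 0, 0, 0], [3.5, 25, -0.2, -18.6, 0, 0, 0], [3.5, 28, -0.2, -18.6, 0, 0, 0], [3.5, 29.7, -0.2, -18.6, 0, 0, 0]]
  ]
}}

```text
time_s: 3.98
tool_pos: [0.5267, 0.1544, 0.279]
tool_rot: [0.677, 0.736, -0.0, -0.001]
wrist_force: [-1.1, -0.3, -1.7]
opening: 0.461
finger_force: 25.0
```

Request:
{"method": "jog_arm", "body": {
  "motion": [
    [[3.5, 0, 0, 0, 0, 0, 0], [3.5, 0, 0, 0, 0, 0, 0], [3.5, 0, 0, 0, 0, 0, 0]]
  ]
}}

```text
time_s: 4.23
tool_pos: [0.5277, 0.1504, 0.2792]
tool_rot: [0.678, 0.735, -0.001, -0.0]
wrist_force: [0.0, 0.1, -2.1]
opening: 0.46
finger_force: 25.0
```

```bash
python3 - <<'E'
from h import *
import pickle
o=st(); a=cam('scene'); b=cam('top'); w=cam('wrist'); pickle.dump((a,b,w),open('c2.pkl','wb'))
def crop(c,x,y,w,h,s): return cv2.resize(c['img'][y:y+h,x:x+w,::-1],None,fx=s,fy=s,interpolation=cv2.INTER_CUBIC)
im=np.hstack([crop(a,240,90,133,200,3)[:,:399],cv2.resize(w['img'][:,:,::-1],(400,300)) if 0 else np.vstack([crop(w,0,0,560,420,400/560),crop(b,182,190,100,75,4)])])
cv2.imwrite('pics/comp2.png',im)
go(.526,.151,.28,5)
E
```

```text
{'time_s': 4.233, 'joint_pos': [0.185, 0.005, 1.662, -0.001, 1.475, 0.105], 'tool_pos': [0.528, 0.15, 0.279], 'tool_rot': [0.678, 0.735, -0.001, -0.0], 'wrist_force': [0.013, 0.113, -2.137], 'ft_torque': [-0.065, -0.09, -0.027], 'opening': 0.46, 'finger_force': 25.0}
shift cm [ 0.13 -0.19 -0.05] turn [-0.     0.    -0.009]
```

View pics/comp2.png

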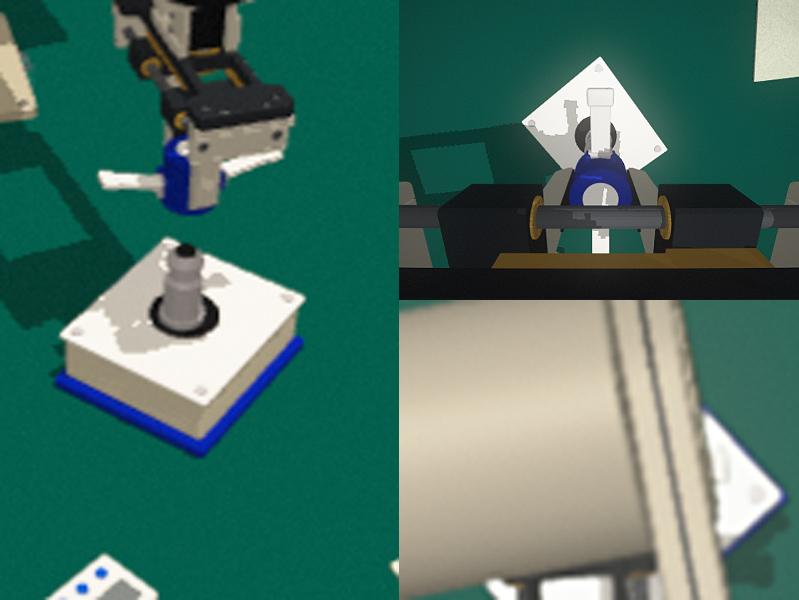

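Everything looks as planned: the cap is held upright with its arms clear, over the tank. In the wrist view it is centred at about (600,200). I'll go down to just above the neck and then feel in millimetre steps.

Request:
{"method": "jog_arm", "body": {
  "motion": [
    [[3.5, 0.1, -0.15, 2, 0, 0, 0], [3.5, 0.1, -0.15, 4, 0, 0, 0], [3.5, 0.1, -0.15, 5, 0, 0, 0], [3.5, 0.1, -0.15, 5.2, 0, 0, 0], [3.5, 0.1, -0.15, 5.2, 0, 0, 0], [3.5, 0.1, -0.15, 5.2, 0, 0, 0]]
  ]
}}

```text
time_s: 4.88
tool_pos: [0.5268, 0.1517, 0.2287]
tool_rot: [0.678, 0.735, 0.0, 0.0]
wrist_force: [-0.2, -0.2, -1.9]
opening: 0.456
finger_force: 25.0
```

Request:
{"method": "jog_arm", "body": {
  "motion": [
    [[3.5, 0, 0, 0.1, 0, 0, 0], [3.5, 0, 0, 0.2, 0, 0, 0], [3.5, 0, 0, 0.3, 0, 0, 0], [3.5, 0, 0, 0.3, 0, 0, 0]]
  ]
}}

```text
time_s: 5.22
tool_pos: [0.5265, 0.152, 0.225]
tool_rot: [0.678, 0.735, 0.0, 0.0]
wrist_force: [-0.1, 0.9, -2.3]
opening: 0.459
finger_force: 25.0
```

Request:
{"method": "jog_arm", "body": {
  "motion": [
    [[3.5, 0, 0, 0.1, 0, 0, 0], [3.5, 0, 0, 0.2, 0, 0, 0], [3.5, 0, 0, 0.2, 0, 0, 0]]
  ]
}}

```text
time_s: 5.47
tool_pos: [0.5262, 0.1519, 0.2225]
tool_rot: [0.678, 0.735, -0.0, -0.0]
wrist_force: [0.1, -0.4, -2.1]
opening: 0.463
finger_force: 25.0
```

Request:
{"method": "jog_arm", "body": {
  "motion": [
    [[3.5, 0, 0, 0.1, 0, 0, 0], [3.5, 0, 0, 0.1, 0, 0, 0], [3.5, 0, 0, 0.1, 0, 0, 0]]
  ]
}}

```text
time_s: 5.72
tool_pos: [0.5263, 0.152, 0.2217]
tool_rot: [0.678, 0.735, -0.0, -0.0]
wrist_force: [-0.5, 1.0, -1.6]
opening: 0.462
finger_force: 25.0
```

Request:
{"method": "jog_arm", "body": {
  "motion": [
    [[3.5, 0, 0, 0.1, 0, 0, 0], [3.5, 0, 0, 0.1, 0, 0, 0], [3.5, 0, 0, 0.1, 0, 0, 0]]
  ]
}}

```text
time_s: 5.97
tool_pos: [0.5263, 0.1519, 0.2207]
tool_rot: [0.678, 0.735, -0.0, -0.0]
wrist_force: [-0.2, 0.5, -2.6]
opening: 0.46
finger_force: 25.0
```

Request:
{"method": "jog_arm", "body": {
  "motion": [
    [[3.5, 0, 0, 0.1, 0, 0, 0], [3.5, 0, 0, 0.1, 0, 0, 0], [3.5, 0, 0, 0.1, 0, 0, 0]]
  ]
}}

```text
time_s: 6.22
tool_pos: [0.5263, 0.1519, 0.2197]
tool_rot: [0.678, 0.735, -0.0, -0.0]
wrist_force: [0.2, 0.8, -2.5]
opening: 0.459
finger_force: 25.0
```

Request:
{"method": "jog_arm", "body": {
  "motion": [
    [[3.5, 0, 0, 0.1, 0, 0, 0], [3.5, 0, 0, 0.1, 0, 0, 0], [3.5, 0, 0, 0.1, 0, 0, 0]]
  ]
}}

```text
time_s: 6.47
tool_pos: [0.5263, 0.1519, 0.2187]
tool_rot: [0.678, 0.735, -0.0, -0.0]
wrist_force: [0.0, -0.1, -2.2]
opening: 0.461
finger_force: 25.0
```

Request:
{"method": "jog_arm", "body": {
  "motion": [
    [[3.5, 0, 0, 0.1, 0, 0, 0], [3.5, 0, 0, 0.1, 0, 0, 0], [3.5, 0, 0, 0.1, 0, 0, 0]]
  ]
}}

```text
time_s: 6.72
tool_pos: [0.5264, 0.1519, 0.2179]
tool_rot: [0.678, 0.735, 0.0, 0.0]
wrist_force: [-0.4, -0.3, -1.4]
opening: 0.461
finger_force: 25.0
```

Request:
{"method": "jog_arm", "body": {
  "motion": [
    [[3.5, 0, 0, 0.05, 0, 0, 0], [3.5, 0, 0, 0.05, 0, 0, 0], [3.5, 0, 0, 0.05, 0, 0, 0]]
  ]
}}

```text
time_s: 6.97
tool_pos: [0.5264, 0.1519, 0.2176]
tool_rot: [0.678, 0.735, 0.0, 0.0]
wrist_force: [-0.9, -0.3, 2.7]
opening: 0.461
finger_force: 25.0
```

Request:
{"method": "jog_arm", "body": {
  "motion": [
    [[3.5, 0, 0, 0.05, 0, 0, 0], [3.5, 0, 0, 0.05, 0, 0, 0], [3.5, 0, 0, 0.05, 0, 0, 0]]
  ]
}}

```text
time_s: 7.22
tool_pos: [0.5261, 0.1519, 0.2162]
tool_rot: [0.678, 0.735, -0.0, -0.0]
wrist_force: [-0.9, 0.0, -1.6]
opening: 0.459
finger_force: 25.0
```

A light touch pushed the cap towards -x and it then dropped past the bevel. I'll shift 0.5 mm that way and carry on down.

Request:
{"method": "jog_arm", "body": {
  "motion": [
    [[3.5, 0, -0.05, 0, 0, 0, 0], [3.5, 0, -0.05, 0.1, 0, 0, 0], [3.5, 0, -0.05, 0.2, 0, 0, 0], [3.5, 0, -0.05, 0.2, 0, 0, 0]]
  ]
}}

```text
time_s: 7.55
tool_pos: [0.5257, 0.1519, 0.2143]
tool_rot: [0.678, 0.735, -0.0, -0.0]
wrist_force: [-0.6, -0.5, -2.2]
opening: 0.459
finger_force: 25.0
```

Request:
{"method": "jog_arm", "body": {
  "motion": [
    [[3.5, 0, 0, 0.1, 0, 0, 0], [3.5, 0, 0, 0.2, 0, 0, 0], [3.5, 0, 0, 0.3, 0, 0, 0], [3.5, 0, 0, 0.3, 0, 0, 0]]
  ]
}}

```text
time_s: 7.88
tool_pos: [0.5257, 0.1519, 0.2115]
tool_rot: [0.678, 0.735, -0.0, -0.0]
wrist_force: [0.6, -0.8, -1.5]
opening: 0.461
finger_force: 25.0
```

Request:
{"method": "jog_arm", "body": {
  "motion": [
    [[3.5, 0, 0, 0.1, 0, 0, 0], [3.5, 0, 0, 0.2, 0, 0, 0], [3.5, 0, 0, 0.3, 0, 0, 0], [3.5, 0, 0, 0.4, 0, 0, 0], [3.5, 0, 0, 0.5, 0, 0, 0], [3.5, 0, 0, 0.5, 0, 0, 0]]
  ]
}}

```text
time_s: 8.38
tool_pos: [0.5257, 0.1519, 0.2065]
tool_rot: [0.678, 0.735, -0.0, -0.0]
wrist_force: [1.0, -0.0, -1.4]
opening: 0.463
finger_force: 25.0
```

Request:
{"method": "jog_arm", "body": {
  "motion": [
    [[3.5, 0, 0, 0.1, 0, 0, 0], [3.5, 0, 0, 0.2, 0, 0, 0], [3.5, 0, 0, 0.3, 0, 0, 0], [3.5, 0, 0, 0.4, 0, 0, 0], [3.5, 0, 0, 0.5, 0, 0, 0], [3.5, 0, 0, 0.5, 0, 0, 0]]
  ]
}}

```text
time_s: 8.88
tool_pos: [0.5257, 0.1519, 0.2014]
tool_rot: [0.678, 0.735, -0.0, -0.0]
wrist_force: [-0.3, -0.6, -1.9]
opening: 0.46
finger_force: 25.0
```

Request:
{"method": "jog_arm", "body": {
  "motion": [
    [[3.5, 0, 0, 0.1, 0, 0, 0], [3.5, 0, 0, 0.2, 0, 0, 0], [3.5, 0, 0, 0.3, 0, 0, 0], [3.5, 0, 0, 0.4, 0, 0, 0], [3.5, 0, 0, 0.5, 0, 0, 0], [3.5, 0, 0, 0.5, 0, 0, 0]]
  ]
}}

```text
time_s: 9.38
tool_pos: [0.5257, 0.1519, 0.1965]
tool_rot: [0.678, 0.735, -0.0, -0.0]
wrist_force: [-0.1, -0.9, -2.2]
opening: 0.461
finger_force: 25.0
```

Request:
{"method": "jog_arm", "body": {
  "motion": [
    [[3.5, 0, 0, 0.1, 0, 0, 0], [3.5, 0, 0, 0.2, 0, 0, 0], [3.5, 0, 0, 0.3, 0, 0, 0], [3.5, 0, 0, 0.4, 0, 0, 0], [3.5, 0, 0, 0.4, 0, 0, 0]]
  ]
}}

```text
time_s: 9.8
tool_pos: [0.5257, 0.1519, 0.1924]
tool_rot: [0.678, 0.735, -0.0, -0.0]
wrist_force: [-1.1, -0.1, -2.0]
opening: 0.461
finger_force: 25.0
```

Request:
{"method": "jog_arm", "body": {
  "motion": [
    [[3.5, 0, 0, 0.1, 0, 0, 0], [3.5, 0, 0, 0.1, 0, 0, 0], [3.5, 0, 0, 0.1, 0, 0, 0]]
  ]
}}

```text
time_s: 10.05
tool_pos: [0.5258, 0.1519, 0.1918]
tool_rot: [0.678, 0.735, 0.0, 0.0]
wrist_force: [-0.9, -0.3, -2.0]
opening: 0.46
finger_force: 25.0
```

Request:
{"method": "jog_arm", "body": {
  "motion": [
    [[3.5, 0, 0, 0.1, 0, 0, 0], [3.5, 0, 0, 0.1, 0, 0, 0], [3.5, 0, 0, 0.1, 0, 0, 0]]
  ]
}}

```text
time_s: 10.3
tool_pos: [0.5259, 0.1519, 0.191]
tool_rot: [0.678, 0.735, 0.0, 0.0]
wrist_force: [-1.4, -1.3, 1.5]
opening: 0.458
finger_force: 25.0
```

Request:
{"method": "jog_arm", "body": {
  "motion": [
    [[3.5, 0, 0, 0.05, 0, 0, 0], [3.5, 0, 0, 0.05, 0, 0, 0], [3.5, 0, 0, 0.05, 0, 0, 0]]
  ]
}}

```text
time_s: 10.55
tool_pos: [0.526, 0.1519, 0.1907]
tool_rot: [0.678, 0.735, 0.0, 0.0]
wrist_force: [-2.7, -0.1, 5.2]
opening: 0.458
finger_force: 25.0
```

The cap is seated on the gasket at about 7 N, with the rim near 97 mm. I'll let go, rise and turn 90°.

Request:
{"method": "jog_arm", "body": {
  "motion": [
    [[6, 0, 0, 0, 0, 0, 0], [9.3, 0, 0, 0, 0, 0, 0], [9.3, 0, 0, 0, 0, 0, 0], [9.3, 0, 0, 0, 0, 0, 0], [9.3, 0, 0, 0, 0, 0, 0], [9.3, 0, 0, 0, 0, 0, 0], [9.3, 0, 0, -2, 0, 0, 0], [9.3, 0, 0, -5, 0, 0, 0], [9.3, 0, 0, -8, 0, 0, 0], [9.3, 0, 0, -10.5, 0, 0, 0], [9.3, 0, 0, -11, 0, 0, 0], [9.3, 0, 0, -11, 0, 0, 0]]
  ]
}}

```text
time_s: 11.55
tool_pos: [0.527, 0.1521, 0.3031]
tool_rot: [0.678, 0.735, 0.002, 0.002]
wrist_force: [0.1, 0.1, -0.6]
opening: 0.999
finger_force: 0.0
```

Request:
{"method": "jog_arm", "body": {
  "motion": [
    [[9.3, 0, 0, 0, 0, 0, 0.12], [9.3, 0, 0, 0, 0, 0, 0.24], [9.3, 0, 0, 0, 0, 0, 0.36], [9.3, 0, 0, 0, 0, 0, 0.48], [9.3, 0, 0, 0, 0, 0, 0.6], [9.3, 0, 0, 0, 0, 0, 0.72], [9.3, 0, 0, 0, 0, 0, 0.84], [9.3, 0, 0, 0, 0, 0, 0.96], [9.3, 0, 0, 0, 0, 0, 1.08], [9.3, 0, 0, 0, 0, 0, 1.2], [9.3, 0, 0, 0, 0, 0, 1.32], [9.3, 0, 0, 0, 0, 0, 1.44]]
  ]
}}

```text
time_s: 12.55
tool_pos: [0.5251, 0.1518, 0.2978]
tool_rot: [0.995, 0.102, -0.002, 0.0]
wrist_force: [-0.5, -0.6, -0.8]
opening: 1.003
finger_force: 0.0
```

```bash
python3 - <<'E'
from h import *
import pickle
o=st(); a=cam('scene'); w=cam('wrist'); pickle.dump((a,w),open('c3.pkl','wb'))
def crop(c,x,y,w,h,s): return cv2.resize(c['img'][y:y+h,x:x+w,::-1],None,fx=s,fy=s,interpolation=cv2.INTER_CUBIC)
cv2.imwrite('pics/comp3.png',np.hstack([crop(a,250,110,100,140,3),crop(w,70,0,420,420,1)]))
go(.526,.152,.26,-85)
E
```

```text
{'time_s': 12.55, 'joint_pos': [0.188, -0.009, 1.642, 0.0, 1.512, 1.553], 'tool_pos': [0.525, 0.152, 0.298], 'tool_rot': [0.995, 0.102, -0.002, 0.0], 'wrist_force': [-0.481, -0.574, -0.775], 'ft_torque': [0.021, -0.019, 0.015], 'opening': 1.003, 'finger_force': 0.0}
shift cm [ 0.1  -0.01  3.81] turn [0.    0.003 0.121]
```

View pics/comp3.png

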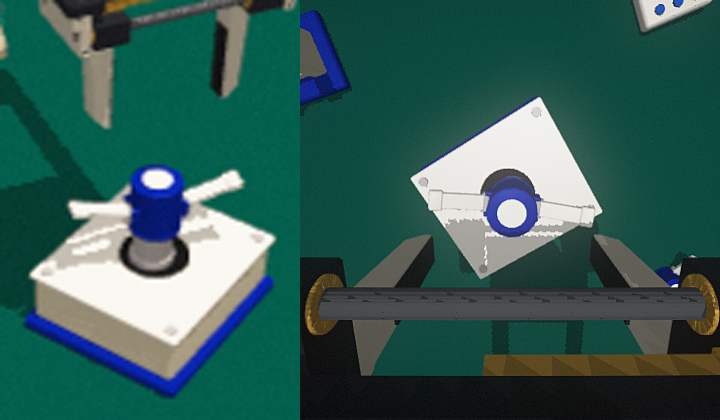

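The cap stands upright on the neck and the fingers are clear. Its top disc is at wrist pixel (281,213), with arm tips at about (204,199) and (360,214).

```bash
python3 - <<'E'
from h import *
import pickle
a,w=pickle.load(open('c3.pkl','rb'))
p=ray(w,281,213,.144); q=ray(a,250+155/3,110+180/3,.144); print(p,q)
for z in (.13,.142): print(z,ray(w,204,199,z),ray(w,360,214,z))
L=ray(w,204,199,.137);Rr=ray(w,360,214,.137); print(np.degrees(np.arctan2(*(Rr-L)[[1,0]])))
go(.526,.152,.25,-85)
E
```

```text
[0.52500024 0.15114135 0.144     ] [0.52897408 0.15039725 0.144     ]
0.13 [0.52024518 0.21703746 0.13      ] [0.53334175 0.08334443 0.13      ]
0.142 [0.52380195 0.21449401 0.142     ] [0.53626632 0.08725456 0.142     ]
-84.40515569504521
shift cm [ 0.11 -0.01  4.81] turn [0.    0.003 0.121]
```

Request:
{"method": "jog_arm", "body": {
  "motion": [
    [[9.3, 0.08, 0.05, 2, 0, 0, 0.06], [9.3, 0.08, 0.05, 4, 0, 0, 0.121], [9.3, 0.08, 0.05, 5, 0, 0, 0.121], [9.3, 0.08, 0.05, 5.8, 0, 0, 0.121], [9.3, 0.08, 0.05, 5.8, 0, 0, 0.121], [9.3, 0.08, 0.05, 5.8, 0, 0, 0.121]]
  ]
}}

```text
time_s: 13.15
tool_pos: [0.5265, 0.1515, 0.242]
tool_rot: [0.999, 0.046, -0.0, 0.0]
wrist_force: [0.1, -0.2, -0.2]
opening: 1.0
finger_force: 0.0
```

```bash
python3 -c "
from h import *
st(); go(.5257,.1514,.235,-85)"
```

```text
{'time_s': 13.15, 'joint_pos': [0.187, 0.027, 1.709, 0.0, 1.407, 1.665], 'tool_pos': [0.527, 0.152, 0.242], 'tool_rot': [0.999, 0.046, -0.0, 0.0], 'wrist_force': [0.113, -0.234, -0.246], 'ft_torque': [0.024, -0.038, -0.014], 'opening': 1.0, 'finger_force': 0.0}
shift cm [-0.08  0.01  0.7 ] turn [0.    0.001 0.005]
```

Request:
{"method": "jog_arm", "body": {
  "motion": [
    [[9.3, -0.05, 0, 0.2, 0, 0, 0], [9.3, -0.05, 0, 0.4, 0, 0, 0], [9.3, -0.05, 0, 0.6, 0, 0, 0], [9.3, -0.05, 0, 0.8, 0, 0, 0], [9.3, -0.05, 0, 1.0, 0, 0, 0], [9.3, -0.05, 0, 1.0, 0, 0, 0]]
  ]
}}

```text
time_s: 13.65
tool_pos: [0.526, 0.1515, 0.2318]
tool_rot: [0.999, 0.045, -0.0, 0.0]
wrist_force: [1.1, -0.7, 0.3]
opening: 1.0
finger_force: 0.0
```

Request:
{"method": "jog_arm", "body": {
  "motion": [
    [[9.3, 0, 0, 0.1, 0, 0, 0], [9.3, 0, 0, 0.2, 0, 0, 0], [9.3, 0, 0, 0.3, 0, 0, 0], [9.3, 0, 0, 0.4, 0, 0, 0], [9.3, 0, 0, 0.4, 0, 0, 0]]
  ]
}}

```text
time_s: 14.07
tool_pos: [0.5261, 0.1515, 0.228]
tool_rot: [0.999, 0.045, -0.0, 0.0]
wrist_force: [0.2, -0.5, 0.1]
opening: 0.999
finger_force: 0.0
```

Request:
{"method": "jog_arm", "body": {
  "motion": [
    [[9.3, 0, 0, 0.1, 0, 0, 0], [9.3, 0, 0, 0.2, 0, 0, 0], [9.3, 0, 0, 0.3, 0, 0, 0], [9.3, 0, 0, 0.4, 0, 0, 0], [9.3, 0, 0, 0.4, 0, 0, 0]]
  ]
}}

```text
time_s: 14.48
tool_pos: [0.5261, 0.1515, 0.2239]
tool_rot: [0.999, 0.045, -0.0, 0.0]
wrist_force: [0.7, -0.0, 0.2]
opening: 0.998
finger_force: 0.0
```

Request:
{"method": "jog_arm", "body": {
  "motion": [
    [[9.3, 0, 0, 0.1, 0, 0, 0], [9.3, 0, 0, 0.2, 0, 0, 0], [9.3, 0, 0, 0.3, 0, 0, 0], [9.3, 0, 0, 0.4, 0, 0, 0], [9.3, 0, 0, 0.4, 0, 0, 0]]
  ]
}}

```text
time_s: 14.9
tool_pos: [0.5261, 0.1515, 0.2199]
tool_rot: [0.999, 0.045, -0.0, 0.0]
wrist_force: [-0.1, -0.4, 0.2]
opening: 0.998
finger_force: 0.0
```

Request:
{"method": "jog_arm", "body": {
  "motion": [
    [[9.3, 0, 0, 0.1, 0, 0, 0], [9.3, 0, 0, 0.2, 0, 0, 0], [9.3, 0, 0, 0.3, 0, 0, 0], [9.3, 0, 0, 0.4, 0, 0, 0], [9.3, 0, 0, 0.4, 0, 0, 0]]
  ]
}}

```text
time_s: 15.32
tool_pos: [0.5261, 0.1515, 0.216]
tool_rot: [0.999, 0.045, -0.0, 0.0]
wrist_force: [-0.4, -0.3, -0.5]
opening: 1.004
finger_force: 0.0
```

Request:
{"method": "jog_arm", "body": {
  "motion": [
    [[9.3, 0, 0, 0.1, 0, 0, 0], [9.3, 0, 0, 0.2, 0, 0, 0], [9.3, 0, 0, 0.3, 0, 0, 0], [9.3, 0, 0, 0.3, 0, 0, 0]]
  ]
}}

```text
time_s: 15.65
tool_pos: [0.5261, 0.1515, 0.213]
tool_rot: [0.999, 0.045, -0.0, 0.0]
wrist_force: [0.6, -0.6, -0.2]
opening: 1.001
finger_force: 0.0
```

Request:
{"method": "jog_arm", "body": {
  "motion": [
    [[9.3, 0, 0, 0.1, 0, 0, 0], [9.3, 0, 0, 0.2, 0, 0, 0], [9.3, 0, 0, 0.3, 0, 0, 0], [9.3, 0, 0, 0.3, 0, 0, 0]]
  ]
}}

```text
time_s: 15.98
tool_pos: [0.5263, 0.1516, 0.2104]
tool_rot: [0.999, 0.045, 0.0, -0.0]
wrist_force: [-0.7, 0.3, 2.9]
opening: 0.999
finger_force: 1.3
```

Request:
{"method": "jog_arm", "body": {
  "motion": [
    [[9.3, 0, 0, 0.1, 0, 0, 0], [9.3, 0, 0, 0.2, 0, 0, 0], [9.3, 0, 0, 0.3, 0, 0, 0], [9.3, 0, 0, 0.3, 0, 0, 0]]
  ]
}}

```text
time_s: 16.32
tool_pos: [0.5265, 0.1517, 0.2086]
tool_rot: [0.999, 0.045, 0.001, -0.0]
wrist_force: [-3.7, -0.8, 10.4]
opening: 1.0
finger_force: 4.2
```

```bash
python3 -c "
from h import *
st()"
```

```text
{'time_s': 16.317, 'joint_pos': [0.187, 0.054, 1.744, 0.0, 1.342, 1.668], 'tool_pos': [0.527, 0.152, 0.209], 'tool_rot': [0.999, 0.045, 0.001, -0.0], 'wrist_force': [-3.661, -0.783, 10.404], 'ft_torque': [-0.097, 0.765, 0.005], 'opening': 1.0, 'finger_force': 4.209}
```

Request:
{"method": "jog_arm", "body": {
  "motion": [
    [[9.3, 0, 0, 0.15, 0, 0, 0], [9.3, 0, 0, 0.3, 0, 0, 0], [9.3, 0, 0, 0.45, 0, 0, 0], [9.3, 0, 0, 0.45, 0, 0, 0]]
  ]
}}

```text
time_s: 16.65
tool_pos: [0.5269, 0.1518, 0.2044]
tool_rot: [0.999, 0.045, 0.001, -0.0]
wrist_force: [-2.4, -0.6, 10.1]
opening: 0.999
finger_force: 4.6
```

Request:
{"method": "jog_arm", "body": {
  "motion": [
    [[9.3, 0, 0, 0.15, 0, 0, 0], [9.3, 0, 0, 0.3, 0, 0, 0], [9.3, 0, 0, 0.45, 0, 0, 0], [9.3, 0, 0, 0.45, 0, 0, 0]]
  ]
}}

```text
time_s: 16.98
tool_pos: [0.527, 0.1519, 0.2]
tool_rot: [0.999, 0.045, 0.001, -0.0]
wrist_force: [-2.8, -0.1, 9.8]
opening: 1.001
finger_force: 5.2
```

```bash
python3 -c "
from h import *
st()"
```

```text
{'time_s': 16.983, 'joint_pos': [0.187, 0.062, 1.752, 0.0, 1.325, 1.668], 'tool_pos': [0.527, 0.152, 0.2], 'tool_rot': [0.999, 0.045, 0.001, -0.0], 'wrist_force': [-2.818, -0.067, 9.827], 'ft_torque': [0.078, 0.446, -0.017], 'opening': 1.001, 'finger_force': 5.163}
```

Request:
{"method": "jog_arm", "body": {
  "motion": [
    [[9.3, 0, 0, 0.2, 0, 0, 0], [9.3, 0, 0, 0.4, 0, 0, 0], [9.3, 0, 0, 0.6, 0, 0, 0], [9.3, 0, 0, 0.8, 0, 0, 0], [9.3, 0, 0, 0.8, 0, 0, 0]]
  ]
}}

```text
time_s: 17.4
tool_pos: [0.5273, 0.1518, 0.1922]
tool_rot: [0.999, 0.045, 0.002, -0.0]
wrist_force: [-1.6, 0.6, 11.6]
opening: 1.003
finger_force: 4.4
```

Request:
{"method": "jog_arm", "body": {
  "motion": [
    [[9.3, 0, 0, 0.2, 0, 0, 0], [9.3, 0, 0, 0.4, 0, 0, 0], [9.3, 0, 0, 0.6, 0, 0, 0], [9.3, 0, 0, 0.8, 0, 0, 0], [9.3, 0, 0, 0.8, 0, 0, 0]]
  ]
}}

```text
time_s: 17.82
tool_pos: [0.5278, 0.1519, 0.1845]
tool_rot: [0.999, 0.045, 0.002, -0.0]
wrist_force: [0.2, -0.4, 10.4]
opening: 1.001
finger_force: 4.3
```

```bash
python3 -c "
from h import *
st()"
```

```text
{'time_s': 17.817, 'joint_pos': [0.187, 0.079, 1.764, 0.0, 1.294, 1.668], 'tool_pos': [0.528, 0.152, 0.184], 'tool_rot': [0.999, 0.045, 0.002, -0.0], 'wrist_force': [0.212, -0.394, 10.407], 'ft_torque': [0.049, -0.012, 0.033], 'opening': 1.001, 'finger_force': 4.323}
```

Request:
{"method": "jog_arm", "body": {
  "motion": [
    [[9.3, -0.05, 0, 0.2, 0, 0, 0], [9.3, -0.1, 0, 0.4, 0, 0, 0], [9.3, -0.15, 0, 0.6, 0, 0, 0], [9.3, -0.15, 0, 0.8, 0, 0, 0], [9.3, -0.15, 0, 0.8, 0, 0, 0]]
  ]
}}

```text
time_s: 18.23
tool_pos: [0.5265, 0.1517, 0.1764]
tool_rot: [0.999, 0.045, 0.002, -0.0]
wrist_force: [2.2, 0.1, 9.6]
opening: 0.997
finger_force: 4.0
```

```bash
python3 - <<'E'
from h import *
st(); a=cam('scene'); save(a,'s4.png',(240,90,360,250),4)
E
```

```text
{'time_s': 18.233, 'joint_pos': [0.187, 0.084, 1.775, -0.0, 1.278, 1.668], 'tool_pos': [0.526, 0.152, 0.176], 'tool_rot': [0.999, 0.045, 0.002, -0.0], 'wrist_force': [2.173, 0.124, 9.578], 'ft_torque': [0.063, -0.305, 0.026], 'opening': 0.997, 'finger_force': 4.0}
```

View pics/s4.png

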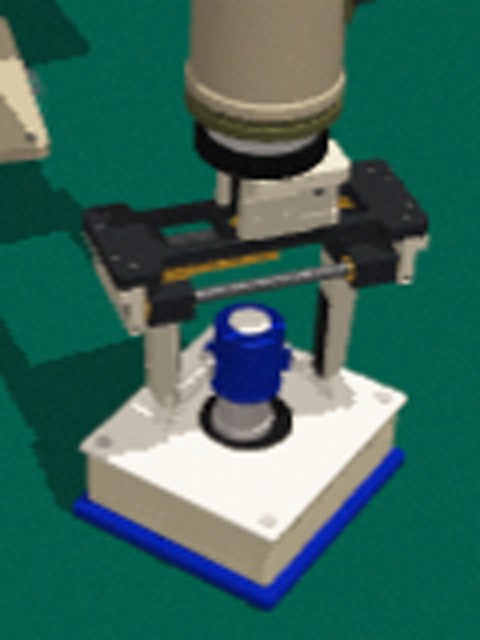

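The fingers straddle the upright cap at about (250,350) in the crop, symmetrically, and the arms are pressed down beneath them. A little lower, then close gently.

Request:
{"method": "jog_arm", "body": {
  "motion": [
    [[9.3, -0.03, 0, 0.2, 0, 0, 0], [9.3, -0.05, 0, 0.4, 0, 0, 0], [9.3, -0.05, 0, 0.6, 0, 0, 0], [9.3, -0.05, 0, 0.8, 0, 0, 0], [9.3, -0.05, 0, 0.8, 0, 0, 0]]
  ],
  "force": 12
}}

```text
time_s: 18.7
tool_pos: [0.5255, 0.1516, 0.1677]
tool_rot: [0.999, 0.045, 0.002, -0.0]
wrist_force: [0.4, -0.7, 8.0]
opening: 1.0
finger_force: 3.4
```

Request:
{"method": "jog_arm", "body": {
  "motion": [
    [[8.8, 0, 0, 0, 0, 0, 0], [8.6, 0, 0, 0, 0, 0, 0], [8.4, 0, 0, 0, 0, 0, 0], [8.2, 0, 0, 0, 0, 0, 0], [8.0, 0, 0, 0, 0, 0, 0], [8.0, 0, 0, 0, 0, 0, 0]]
  ]
}}

```text
time_s: 19.2
tool_pos: [0.524, 0.1513, 0.1659]
tool_rot: [0.999, 0.045, -0.0, 0.0]
wrist_force: [0.5, 0.2, 1.8]
opening: 0.866
finger_force: 3.9
```

```bash
python3 -c "
from h import *
st()"
```

```text
{'time_s': 19.2, 'joint_pos': [0.187, 0.093, 1.785, -0.0, 1.264, 1.668], 'tool_pos': [0.524, 0.151, 0.166], 'tool_rot': [0.999, 0.045, -0.0, 0.0], 'wrist_force': [0.547, 0.173, 1.797], 'ft_torque': [0.083, -0.157, 0.021], 'opening': 0.866, 'finger_force': 3.901}
```

Request:
{"method": "jog_arm", "body": {
  "motion": [
    [[7.8, 0.1, 0, 0.1, 0, 0, 0], [7.6, 0.15, 0, 0.2, 0, 0, 0], [7.4, 0.15, 0, 0.3, 0, 0, 0], [7.2, 0.15, 0, 0.3, 0, 0, 0], [7.0, 0.15, 0, 0.3, 0, 0, 0], [6.8, 0.15, 0, 0.3, 0, 0, 0], [6.6, 0.15, 0, 0.3, 0, 0, 0], [6.6, 0.15, 0, 0.3, 0, 0, 0]]
  ]
}}

```text
time_s: 19.87
tool_pos: [0.5255, 0.1515, 0.163]
tool_rot: [0.999, 0.045, -0.0, 0.0]
wrist_force: [0.5, -0.0, 1.0]
opening: 0.713
finger_force: 3.9
```

Request:
{"method": "jog_arm", "body": {
  "motion": [
    [[6.4, 0, 0, 0, 0, 0, 0], [6.2, 0, 0, 0, 0, 0, 0], [6.0, 0, 0, 0, 0, 0, 0], [5.8, 0, 0, 0, 0, 0, 0], [5.6, 0, 0, 0, 0, 0, 0], [5.4, 0, 0, 0, 0, 0, 0], [5.2, 0, 0, 0, 0, 0, 0], [5.2, 0, 0, 0, 0, 0, 0], [5.2, 0, 0, 0, 0, 0, 0]]
  ]
}}

```text
time_s: 20.62
tool_pos: [0.525, 0.1519, 0.1623]
tool_rot: [0.999, 0.045, -0.001, -0.0]
wrist_force: [0.1, 3.5, -10.9]
opening: 0.565
finger_force: 9.6
```

```bash
python3 -c "
from h import *
o=st(); print(o['opening']*93)"
```

```text
{'time_s': 20.617, 'joint_pos': [0.187, 0.101, 1.784, 0.001, 1.258, 1.668], 'tool_pos': [0.525, 0.152, 0.162], 'tool_rot': [0.999, 0.045, -0.001, -0.0], 'wrist_force': [0.064, 3.477, -10.927], 'ft_torque': [0.635, -0.163, -0.002], 'opening': 0.565, 'finger_force': 9.615}
52.556470422794945
```

The opening is 52.6 mm, so the arms are home. I'll ease the side load, give one slightly firmer gentle squeeze, and look.

Request:
{"method": "jog_arm", "body": {
  "motion": [
    [[5.0, 0, -0.04, 0.05, 0, 0, 0], [5.0, 0, -0.04, 0.05, 0, 0, 0], [5.0, 0, -0.04, 0.05, 0, 0, 0], [5.0, 0, -0.04, 0.05, 0, 0, 0], [5.0, 0, -0.04, 0.05, 0, 0, 0], [5.0, 0, -0.04, 0.05, 0, 0, 0]]
  ],
  "force": 20
}}

```text
time_s: 21.12
tool_pos: [0.5251, 0.1519, 0.1622]
tool_rot: [0.999, 0.045, -0.001, -0.0]
wrist_force: [-3.5, 3.6, -10.6]
opening: 0.56
finger_force: 20.0
```

```bash
python3 -c "
from h import *
o=st(); print(o['opening']*93)"
```

```text
{'time_s': 21.117, 'joint_pos': [0.188, 0.102, 1.784, 0.0, 1.258, 1.669], 'tool_pos': [0.525, 0.152, 0.162], 'tool_rot': [0.999, 0.045, -0.001, -0.0], 'wrist_force': [-3.513, 3.61, -10.647], 'ft_torque': [0.601, 0.406, -0.064], 'opening': 0.56, 'finger_force': 19.999}
52.04482907405902
```

Request:
{"method": "jog_arm", "body": {
  "motion": [
    [[6, 0, 0, 0, 0, 0, 0], [7, 0, 0, 0, 0, 0, 0], [8, 0, 0, 0, 0, 0, 0], [9.3, 0, 0, 0, 0, 0, 0], [9.3, 0, 0, 0, 0, 0, 0], [9.3, 0, 0, -2, 0, 0, 0], [9.3, 0, 0, -5, 0, 0, 0], [9.3, 0, 0, -9, 0, 0, 0], [9.3, 0, 0, -13, 0, 0, 0], [9.3, 0, 0, -15, 0, 0, 0], [9.3, 0, 0, -15, 0, 0, 0], [9.3, 0, 0, -15, 0, 0, 0]]
  ]
}}

```text
time_s: 22.12
tool_pos: [0.5267, 0.152, 0.3151]
tool_rot: [0.999, 0.045, 0.002, -0.0]
wrist_force: [-0.5, 0.0, -0.9]
opening: 1.001
finger_force: 0.0
```

```bash
python3 - <<'E'
from h import *
st(); a=cam('scene'); w=cam('wrist')
def crop(c,x,y,w,h,s): return cv2.resize(c['img'][y:y+h,x:x+w,::-1],None,fx=s,fy=s,interpolation=cv2.INTER_CUBIC)
cv2.imwrite('pics/end.png',np.hstack([crop(a,255,140,80,100,5),crop(w,200,60,160,200,2.5)]))
E
```

```text
{'time_s': 22.117, 'joint_pos': [0.187, -0.018, 1.62, -0.0, 1.535, 1.669], 'tool_pos': [0.527, 0.152, 0.315], 'tool_rot': [0.999, 0.045, 0.002, -0.0], 'wrist_force': [-0.469, 0.013, -0.854], 'ft_torque': [0.085, -0.01, -0.008], 'opening': 1.001, 'finger_force': 0.0}
```

View pics/end.png

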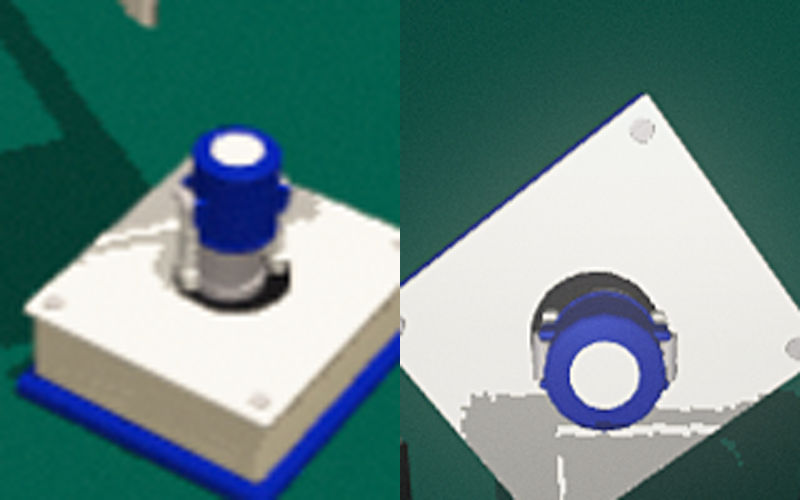

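Both arms lie straight down against the cap's sides, at about (185,240) and (278,240) in the left crop. The cap is upright on the neck and the gripper is well clear, so I'm handing in.

```bash
python3 -c "
from bench import *
print(close_job())"
```

```text
the job is handed in; nothing more can be done
None
```

The blue cap is seated on the tank's neck, both cam arms are down against its sides, and the gripper has let go; I handed the job in after about 22 s, and `close_job()` gave no verdict.

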